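# Slide the mains transformer to the test circle

### The arm

A 7-joint arm with a two-finger parallel gripper is mounted at the origin on the work surface. World frame = base frame: x ahead of the robot, y to its left, z up, the work surface at z = 0. Lengths are in mm, angles in rad, forces in N, time in s.
With the tool pointing down it reaches from about 400 to 850 mm from the base axis. Payload 10.4 kg.
Tool frame: the origin (TCP) lies midway between the tips of the shut fingers; the grasp point (between the pads) lies robot.grip_point_offset behind it (robot.grip_point_offset is the distance from the TCP to the grasp point, in mm); z points along the fingers, y is the line along which they close (so a half turn about z gives the same grasp; the last joint's range is limited). The gripper opens to 87 mm and grips with 3 to 60 N. Pads are 19 mm wide; open, the fingers measure 117 mm over their backs; the gripper's body (75 mm by 190 mm) begins 51 mm behind the grasp point.
Start: joints at [-1.355, 0.332, -0.065, 1.46, 0.022, 1.35, -0.088], TCP at [147.821, 607.293, 183.776] pointing down, gripper open.
Joint ranges: [-2.6, 2.6], [-0.5, 2.12], [-1.47, 1.34], [0.16, 2.42], [-1.27, 4.41], [0.06, 2.06], [-2.6, 2.6]. Speed limits (rad/s): [2.22, 2.22, 2.79, 2.79, 3.14, 3.14, 3.14].

### API

Orientations are given as a unit quaternion [x, y, z, w].
In Python, from workcell import robot gives the robot as it stands. Calls block until the motion is done:
- robot.movep(position, orientation): joint-space move of the TCP to a pose.
- robot.movel(position, rot=None, rate=150, guard=None): straight line of the TCP; rot=None keeps the orientation; rate is the mean speed in mm/s. With guard (N) it stops when the force on the tool has changed by that much, and returns True; else False.
- robot.move_j(angles): joint-space move.
- robot.move_gripper(opening): finger opening in mm; the grip force is fixed at half the most; returns when the fingers have stopped.
- robot.hold(seconds).
- robot.solve_ik(position, orientation): joint angles nearest the present ones, or None.
- robot.get_obs(): the state.
- robot.read_camera(name): name is "scene" or "side" or "wrist"; returns the picture (480x640x3 uint8, red, green, blue); there is no depth.
- robot.camera_model(name): a dict with "mtx" (3x3 intrinsics, pixels), "world_from_camera" (4x4, takes a point from camera to world coordinates). Camera axes: x right, y down, z forward; pixel columns grow to the right and rows downward; lengths in mm; the calibration is good to about 2 mm. A picture is of the moment at which its call begins: read the wrist's pose just before it. camera_model takes no time and is no camera call; for the wrist camera it gives the pose at the moment of the call.
A pose or a line that the arm cannot do raises robot.IKError and nothing moves.
- robot.sign_off(): hands the job in; it is judged then, once.
The state is a dict: "time_s": time; "joint_pos": joint angles; "qd": joint speeds; "effort": joint torques, N m; "ee_pos": TCP position; "eef_rot": TCP orientation; "wrist_force": force on the tool from outside, world axes, zero at the start; "ft_torque": the same for the moment, N m; "gripper_width": finger opening in mm; "gripper_force": force on a finger pad.
Only numpy, scipy, OpenCV 4.12 (cv2) and the standard library are available. Lean on these libraries where they do the work, as an engineer would, in place of code of your own. Each camera call takes 0.05 s, during which the arm holds its last target. There are 200 camera calls.

### The job

Slide the larger of the two round transformers across the green bench mat until it lies wholly inside the printed circle, ready to be wired up for test. Keep it flat on the mat, do not lift or tip it, and leave the smaller round transformer where it is.

Things in the scene. Friction and masses are not known exactly. Their poses are not given: they have to be found in the camera images.
- large_transformer: The larger ring-core transformer, loose, 0.65 to 0.95 kg: a flat copper-wound disc 92 mm across and 36 mm high with upright sides (edges rounded by 8 mm), a black potted centre and a small brass bush on top. It lies flat on the mat. Origin: centre of its underside; z up; being round, its yaw does not matter.
- circle_mark: The white circle printed on the mat (flat, no height, inside diameter 130 mm, line 4 mm wide, a small cross at its centre). Origin: the circle's centre, on the mat's top face, which lies 2 mm above the table (z = 0.002). A white printed square elsewhere on the mat is not the target. The straight way from the large transformer to the circle is free.
- small_transformer: The smaller ring-core transformer, loose, 0.25 kg: the same make, 58 mm across and 26 mm high, standing in the printed square on the other side of the mat. Origin: centre of its underside; z up. To be left alone.
Things that resemble listed ones, but are neither listed nor needed, are in the scene too. What is shaped like the large_transformer but blue, red or turquoise is not meant.

How it is judged (in metres and radians):
At the end, for the whole second after the job is handed in: The large transformer lies flat and at rest on the mat with its centre within 20 mm of the printed circle's centre (so inside the line), and the small transformer is within 20 mm of where it started (horizontal distance between large_transformer and circle_mark below 0.02 m and height (world z) of large_transformer below 0.006 m and angle between large_transformer's own z axis and vertical below 0.1 rad and linear speed of large_transformer below 0.02 m/s and distance of small_transformer from where it was at the start of the episode below 0.02 m); the robot touches nothing.
It fails at once if the large transformer is lifted more than 13 mm off the mat (height (world z) of large_transformer above 0.015 m).
It fails at once if the large transformer is tipped more than 17 degrees (angle between large_transformer's own z axis and vertical above 0.3 rad).
It fails at once if the small transformer is moved by more than 20 mm (distance of small_transformer from where it was at the start of the episode above 0.02 m).
It also fails if it takes over 32 s, if anything falls off the work surface, if the arm or the gripper's body presses on something with over 40 N, if the wrist force passes 120 N, or if a joint passes its speed limit or range.

## Working session

There is one attempt and no reset: what is moved stays moved. The work goes in short steps, each a Python script; the robot and the scene stay as the last script left them, time stands still between calls to the robot, and variables do not carry over. Pictures are saved under pics/ and viewed, at most 10 in all, crops included, and the job is handed in when it is done.

```bash
mkdir -p pics
python3 - <<'E'
from workcell import robot
import cv2
for n in("scene","side"):
    cv2.imwrite(f"pics/{n}0.png",robot.read_camera(n)[:,:,::-1]); print(n,robot.camera_model(n))
o=robot.get_obs(); print(o["time_s"],o["ee_pos"],o["eef_rot"],robot.grip_point_offset)
E
```

```text
scene {'mtx': array([[588.68074696,   0.        , 316.82387062],
       [  0.        , 588.68074696, 242.63005983],
       [  0.        ,   0.        ,   1.        ]]), 'world_from_camera': array([[ 4.76087155e-01,  4.96337656e-01, -7.25940736e-01,
         1.47450193e+03],
       [ 8.79141587e-01, -2.48691019e-01,  4.06525334e-01,
        -5.60562173e+02],
       [ 2.12388899e-02, -8.31746180e-01, -5.54749674e-01,
         7.63620019e+02],
       [ 0.00000000e+00,  0.00000000e+00,  0.00000000e+00,
         1.00000000e+00]])}
side {'mtx': array([[549.01882175,   0.        , 324.30988815],
       [  0.        , 549.01882175, 242.90532355],
       [  0.        ,   0.        ,   1.        ]]), 'world_from_camera': array([[ 9.83889748e-01, -1.12832861e-01,  1.38671231e-01,
         3.76126852e+02],
       [-1.77997772e-01, -6.90578152e-01,  7.01012560e-01,
        -9.42078442e+02],
       [ 1.66660696e-02, -7.14402240e-01, -6.99536762e-01,
         9.58170890e+02],
       [ 0.00000000e+00,  0.00000000e+00,  0.00000000e+00,
         1.00000000e+00]])}
0.1 [147.75549579 606.87146988 183.02821632] [ 1.19118369e-01  9.92879849e-01 -6.45745363e-04 -4.61919887e-05] 18.700000000000003
```

View pics/scene0.png

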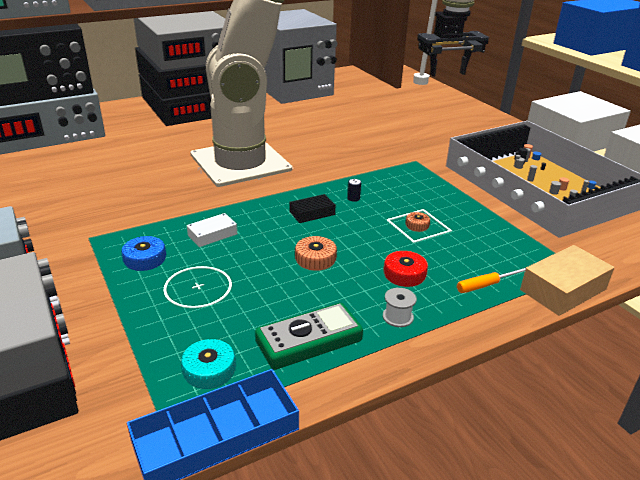

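View pics/side0.png

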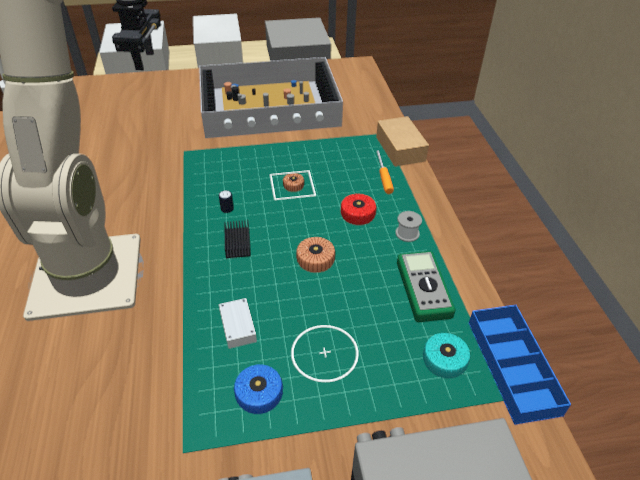

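Candidates in the scene picture: copper disc (316,252), blue (144,252), red (406,267), turquoise (208,361), and the small copper one in the square (418,220). I choose the large copper disc at (316,252), which is side (316,253). The circle's cross is at scene (198,287) and side (325,352). I'll check with a close crop and triangulate.

```bash
cat > h.py <<'E'
import numpy as np, cv2
from workcell import robot
def ray(n,p,M=None):
    m=M or robot.camera_model(n); T=m["world_from_camera"]
    d=T[:3,:3]@np.linalg.inv(m["mtx"])@[p[0],p[1],1]; return T[:3,3],d/np.linalg.norm(d)
def onz(n,p,z,M=None):
    o,d=ray(n,p,M); return o+d*(z-o[2])/d[2]
def tri(*rs):
    A=sum(np.eye(3)-np.outer(d,d) for o,d in rs); b=sum((np.eye(3)-np.outer(d,d))@o for o,d in rs)
    x=np.linalg.solve(A,b); return x,[np.linalg.norm(np.cross(x-o,d)) for o,d in rs]
E
python3 - <<'E'
from h import *
a=cv2.imread("pics/scene0.png");b=cv2.imread("pics/side0.png")
r=lambda im,x,y:cv2.resize(im[y:y+70,x:x+95],None,fx=4,fy=4,interpolation=cv2.INTER_CUBIC)
cv2.imwrite("pics/crop.png",np.vstack([np.hstack([r(a,270,215),r(b,270,215)]),np.hstack([r(a,150,250),r(b,278,315)])]))
for k,p,q in(("bush",(316,245.5),(316,249)),("cross",(198,286.5),(324.5,352)),("small",(418,216),(293.5,179)),("red",(406,262),(359,204)),("blue",(143.5,246),(258,383)),("heatsink",(312,205),(237,238)),("box",(212,226),(236,318)),("meter",(300,328),(428,284))):
    print(k,*tri(ray("scene",p),ray("side",q)))
E
```

```text
bush [535.3444322  -36.86382047  38.49623098] [np.float64(0.5152788796057072), np.float64(0.515278879605673)]
cross [ 5.08930785e+02 -3.01107447e+02  2.37617849e-01] [np.float64(0.6476183426291174), np.float64(0.6476183426289703)]
small [521.65530268 251.89043216  28.50306666] [np.float64(1.330765423479008), np.float64(1.3307654234790498)]
red [673.1583117  107.94175187  36.44641113] [np.float64(0.6298205984459821), np.float64(0.6298205984459705)]
blue [ 366.78128943 -372.96637471   37.58877955] [np.float64(0.09682056248771272), np.float64(0.0968205624877138)]
heatsink [353.30268284  49.37097749  23.1977517 ] [np.float64(2.1767492992085975), np.float64(2.1767492992087054)]
box [ 335.6716989  -204.34721444   26.15913721] [np.float64(1.850507506119985), np.float64(1.850507506120172)]
meter [ 761.92918782 -191.38523737   42.67490136] [np.float64(0.7948975811453223), np.float64(0.7948975811455402)]
```

View pics/crop.png

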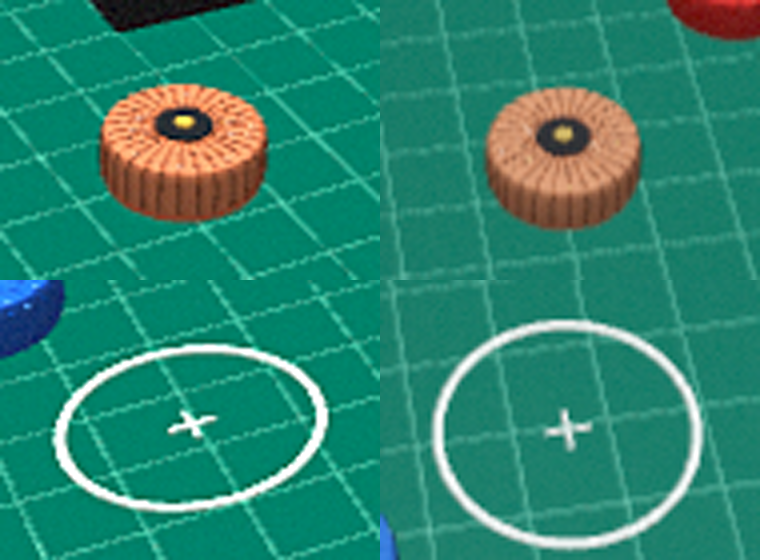

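```bash
cat >> h.py <<'E'
from scipy.spatial.transform import Rotation as R
def down(d):  # tool pointing down, fingers in a line across push direction d
    q=robot.get_obs()["joint_pos"]; best=None
    for s in(1,-1):
        y=s*np.array([-d[1],d[0],0]); z=np.array([0,0,-1.])
        yield R.from_matrix(np.c_[np.cross(y,z),y,z]).as_quat()
E
python3 - <<'E'
from h import *
(T,e1),(C,e2)=tri(ray("scene",(316,245.5)),ray("side",(315.8,248.3))),tri(ray("scene",(197.8,286)),ray("side",(325,352.5)))
print(T,C,e1,e2)
T=T[:2];C=C[:2];d=(C-T)/np.linalg.norm(C-T)
P=lambda c,b,z:np.r_[c-d*b,z]
ok=[]
for q in down(d):
    s=[robot.solve_ik(P(T,80,120),q),robot.solve_ik(P(C,44,11),q)]
    print(q,[None if a is None else np.round(a,2) for a in s])
    if all(a is not None for a in s): ok.append((np.abs(np.array(s[0])-robot.get_obs()["joint_pos"]).max(),q))
q=min(ok,key=lambda t:t[0])[1]
robot.movep(P(T,80,120),q)
robot.move_gripper(65)
robot.movel(P(T,80,11),rate=120)
f0=robot.get_obs()["wrist_force"]
hit=robot.movel(P(T,35,11),rate=50,guard=3)
o=robot.get_obs(); print(hit,o["time_s"],o["ee_pos"],np.array(o["wrist_force"])-f0,o["gripper_width"], "behind T:",(T-o["ee_pos"][:2])@d)
cv2.imwrite("pics/s1.png",np.hstack([robot.read_camera("scene")[180:330,200:420],robot.read_camera("side")[180:330,220:400]])[:,:,::-1].repeat(2,0).repeat(2,1))
E
```

```text
[535.18201485 -36.21633962  39.0454638 ] [ 509.45263084 -302.24594741    1.462195  ] [np.float64(0.3461368608825114), np.float64(0.34613686088256446)] [np.float64(0.25413359665494323), np.float64(0.2541335966548363)]
[0.7403604  0.67221014 0.         0.        ] [array([-0.73,  0.22,  0.65,  1.79, -0.15,  1.18, -0.13]), array([-0.28,  0.5 ,  0.84,  1.82, -0.43,  1.02,  0.63])]
[-0.67221014  0.7403604   0.          0.        ] [array([ 0.83,  0.48, -1.24,  1.71,  0.47,  1.29,  2.53]), array([-0.48,  0.69,  1.16,  1.82, -0.71,  1.12, -2.3 ])]
False 5.375 [538.60714657  -0.95192949  10.98753693] [-0.82629949  1.00620446  1.07073241] 65.07421632898463 behind T: 35.43035337860573
```

View pics/s1.png

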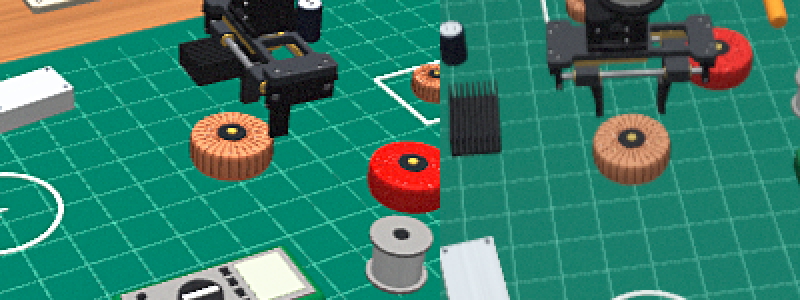

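The bush is still at scene (316,245.5) and side (316,248), so the disc hasn't moved. The two fingers stand right behind it, evenly astride the push line. I'll push on, stop short of the circle and look.

Run:
```python
from h import *
T=np.array([535.2,-36.2]);C=np.array([509.4,-302.2]);d=(C-T)/np.linalg.norm(C-T)
P=lambda c,b,z:np.r_[c-d*b,z]
hit=robot.movel(P(T,15,11),rate=40,guard=3)
o=robot.get_obs(); print(hit,o["time_s"],"behind T:",(T-o["ee_pos"][:2])@d,o["wrist_force"])
robot.movel(P(C,75,11),rate=60)
o=robot.get_obs(); print(o["time_s"],"behind C:",(C-o["ee_pos"][:2])@d,o["ee_pos"],o["wrist_force"],o["gripper_width"])
cv2.imwrite("pics/s2.png",np.hstack([robot.read_camera("scene")[180:330,140:340],robot.read_camera("side")[240:390,230:430]])[:,:,::-1].repeat(2,0).repeat(2,1))
```

```text
False 6.125 behind T: 15.018038812364152 [-0.11299104 -0.24535801 -1.28320871]
9.725 behind C: 75.1115979878659 [ 516.65555707 -227.43965581   10.98379045] [-0.73307221  1.13911185 -0.24388761] 64.59879152017257
```

View pics/s2.png

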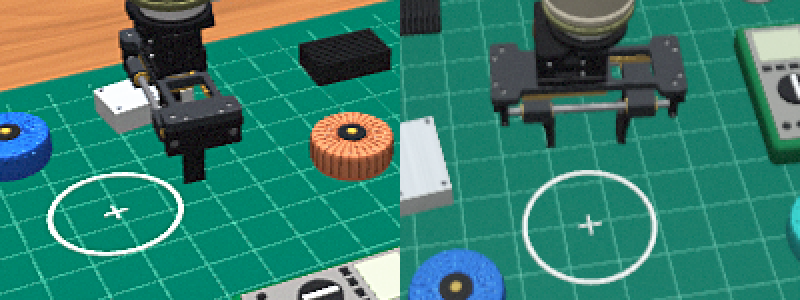

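The disc has not moved: its bush is still at scene (315.5,245.5), but the fingers have passed to side (305,312) and (341,311). I need to know where the finger tips really are.

Run:
```python
from h import *
o=robot.get_obs();print(o["ee_pos"],R.from_quat(o["eef_rot"]).as_matrix().round(3).tolist())
def proj(n,p):
    m=robot.camera_model(n);c=np.linalg.inv(m["world_from_camera"])@np.r_[p,1];u=m["mtx"]@c[:3];return (u[:2]/u[2]).round(1)
y=R.from_quat(o["eef_rot"]).as_matrix()[:,1]
for s in(-37,0,37): print(s,proj("scene",o["ee_pos"]+s*y),proj("side",o["ee_pos"]+s*y))
A=robot.read_camera("scene")[200:300,190:290];B=robot.read_camera("side")[260:360,275:375]
cv2.imwrite("pics/s3.png",cv2.resize(np.hstack([A,B])[:,:,::-1],None,fx=4,fy=4,interpolation=cv2.INTER_CUBIC))
```

```text
[ 516.69713789 -227.45526189   11.00432683] [[0.096, 0.995, 0.0], [0.995, -0.096, 0.0], [0.0, 0.0, -1.0]]
-37 [227.6 265. ] [305.  321.5]
0 [232.3 274.6] [322.1 320.5]
37 [237.3 284.6] [339.2 319.6]
```

View pics/s3.png

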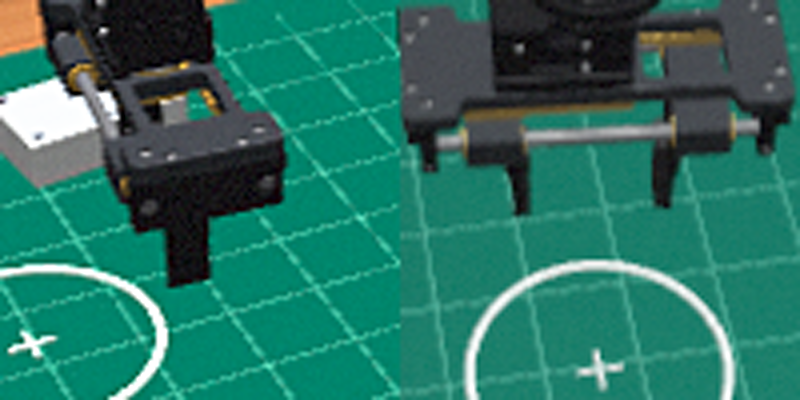

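Run:
```python
from h import *
print(tri(ray("scene",(237.3,270.5)),ray("side",(341,311.8))))
o=robot.get_obs();y=R.from_quat(o["eef_rot"]).as_matrix()[:,1]
print(o["ee_pos"]+37*y,o["joint_pos"],o["wrist_force"])
```

```text
(array([ 554.75729469, -232.25181184,   44.85131299]), [np.float64(3.7319653086028297), np.float64(3.731965308602823)])
[ 553.47132787 -231.05634284   10.98257865] [-0.22868908  0.42882611  0.68386263  1.83979041 -0.32062553  0.98558118
  0.49428067] [-0.2878144   0.24456992  0.26333675]
```

The tip triangulates to z≈45 mm while the reported TCP z is 11. So the fingers really sit about 30 mm higher than reported and passed over the disc without touching it. I'll go back behind it, descend under guard by that offset, and check the tips in both views.

Run:
```python
from h import *
T=np.array([535.2,-36.2]);C=np.array([509.4,-302.2]);d=(C-T)/np.linalg.norm(C-T)
P=lambda c,b,z:np.r_[c-d*b,z]
robot.movel(P(C,75,45),rate=100)
robot.movel(P(T,70,45),rate=150)
hit=robot.movel(P(T,70,-16),rate=40,guard=4)
o=robot.get_obs(); print(hit,o["time_s"],o["ee_pos"],o["wrist_force"])
A=robot.read_camera("scene")[190:290,270:370];B=robot.read_camera("side")[170:270,270:370]
cv2.imwrite("pics/s4.png",cv2.resize(np.hstack([A,B])[:,:,::-1],None,fx=4,fy=4,interpolation=cv2.INTER_CUBIC))
```

```text
False 13.9917 [542.13148879  33.47828391 -15.76863547] [0.07024503 0.28407915 0.36797465]
```

View pics/s4.png

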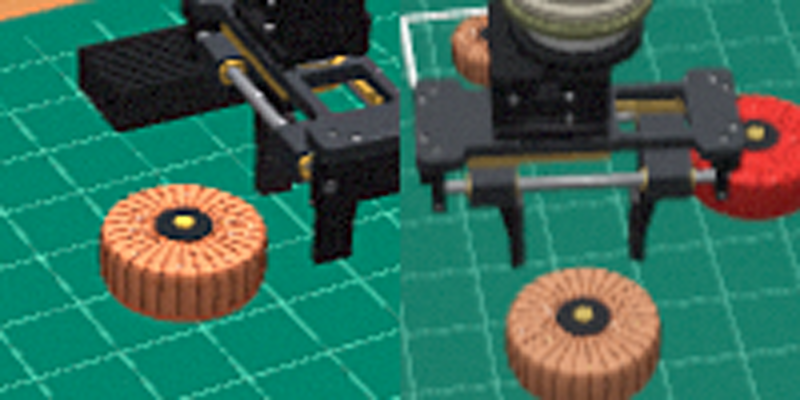

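Disc bush at scene (316,245.5), unmoved. Tips: right at scene (353,255) and side (329.3,235); left at scene (338,237.5) and side (299.3,236.3). If the tips come out between about 8 and 22 mm, I'll push in the same script.

Run:
```python
from h import *
r=tri(ray("scene",(353,255)),ray("side",(329.3,235)));l=tri(ray("scene",(338,237.5)),ray("side",(299.3,236.3)))
print(r,l); z=(r[0][2]+l[0][2])/2
T=np.array([535.2,-36.2]);C=np.array([509.4,-302.2]);d=(C-T)/np.linalg.norm(C-T)
P=lambda c,b,z:np.r_[c-d*b,z]
if 8<z<22:
    hit=robot.movel(P(T,25,-16),rate=40,guard=2.5)
    o=robot.get_obs();b=(T-o["ee_pos"][:2])@d; print(hit,o["time_s"],"behind T:",b,o["wrist_force"])
    if hit:
        robot.movel(P(C,b+25,-16),rate=65)
    o=robot.get_obs();print(o["time_s"],o["ee_pos"],o["wrist_force"])
A=robot.read_camera("scene")[180:330,140:340];B=robot.read_camera("side")[240:390,230:430]
cv2.imwrite("pics/s5.png",cv2.resize(np.hstack([A,B])[:,:,::-1],None,fx=2,fy=2,interpolation=cv2.INTER_CUBIC))
```

```text
(array([580.05206265,  30.99122406,  17.07324007]), [np.float64(3.038314384715328), np.float64(3.0383143847153513)]) (array([505.4156464 ,  36.15542391,  18.59915857]), [np.float64(2.594123448638816), np.float64(2.5941234486388693)])
True 14.875 behind T: 37.39594047406409 [ 1.27461487 -0.19391045  0.03117493]
18.7667 [ 515.47007032 -240.0089338   -15.97448435] [-0.12170377  2.46820063 -2.49272485]
```

View pics/s5.png

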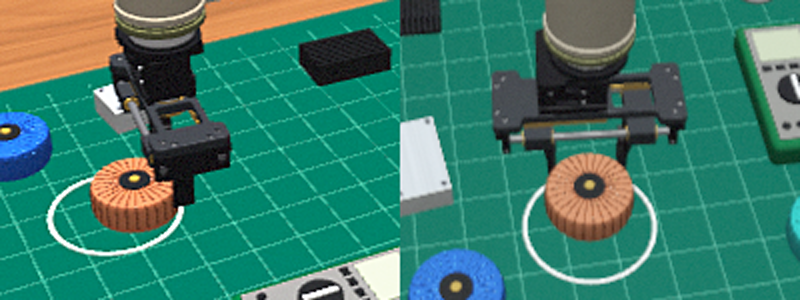

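The disc is now held in the cradle. Its bush is at scene (207.3,269.7) and side (325,332.3), about 25 mm short as planned. I'll measure it, push the rest, check, and back off.

Run:
```python
from h import *
D,e=tri(ray("scene",(207.3,269.7)),ray("side",(325,332.3)));print(D,e)
C=np.array([509.4,-302.2]);v=C-D[:2];print(v)
p=robot.get_obs()["ee_pos"]
t=np.r_[p[:2]+v,p[2]]
if np.linalg.norm(v)<50: robot.movel(t,rate=40)
d=v/np.linalg.norm(v)
robot.movel(np.r_[t[:2]-d*60,t[2]],rate=80)
robot.movel(np.r_[t[:2]-d*60,90],rate=120)
o=robot.get_obs();print(o["time_s"],o["ee_pos"],o["wrist_force"])
A=robot.read_camera("scene")[240:340,140:240];B=robot.read_camera("side")[300:400,275:375]
cv2.imwrite("pics/s6.png",cv2.resize(np.hstack([A,B])[:,:,::-1],None,fx=4,fy=4,interpolation=cv2.INTER_CUBIC))
```

```text
[ 513.09896525 -279.28332813   38.8207012 ] [np.float64(0.16226706217945477), np.float64(0.1622670621794105)]
[ -3.69896525 -22.91667187]
21.525 [ 520.84616907 -203.48558835   89.29581539] [0.81783526 0.39006128 0.34062894]
```

View pics/s6.png

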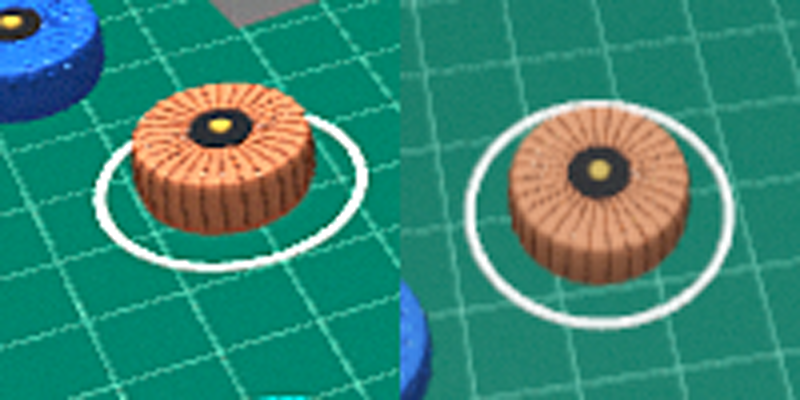

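The disc lies flat inside the line, with its bush at scene (195.2,271.2) and side (325,342.3). One numeric check, then hand in.

Run:
```python
from h import *
D,e=tri(ray("scene",(195.2,271.2)),ray("side",(325,342.3)));v=D[:2]-[509.4,-302.2];print(D,e,v)
if np.linalg.norm(v)<10: print(robot.sign_off())
```

```text
[ 508.49392704 -303.82155107   39.7511409 ] [np.float64(0.2272903862113471), np.float64(0.2272903862113094)] [-0.90607296 -1.62155107]
the job is handed in; nothing more can be done
None
```

The large transformer lies flat inside the printed circle, its centre measured about 2 mm from the cross, the small transformer was never approached, and the job is handed in at about 21.5 s; a first pass missed because the finger tips sat about 30 mm higher than the robot reported.

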